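Turn the seedling bench thermometer face up over the edge of the warming plate

TASK

The thermometer lies on its face on the bench in front of the seedling warming plate. With your fingertips push it up against the plate's front edge and tip it over that edge, so that it ends lying flat and wholly on the warming plate with its display up, and then take the hand away. Do not pick it up or carry it, and leave the seedling cups and the other things alone.

Things in the scene. Friction and masses are not known exactly. Their poses are not given: they have to be found in the camera images.
- meter_center (a point): Centre of the thermometer: a rigid white square-edged plastic slab, 70 mm (its x) by 76 mm (its y) by 20 mm thick (its z), about 85 g, evenly weighted. It starts flat on the bench on its display, so this point is 10 mm up. Its z comes out of its back (up at the start, down once the display is up); at the start its x points roughly towards the plate. Friction about 0.6 on bench and plate.
- plate_edge (a point): Middle of the front top edge of the warming plate, 6 mm above the bench. x points level from this edge inwards over the plate (away from the robot), y along the edge to the left, z up. The edge is straight and square, 220 mm long to each side of this point; its face drops plumb to the bench, and the plate's top is flat and level.
- plate: Seedling warming plate: a rigid slab 300 mm (x) by 440 mm (y) by 6 mm high, grey aluminium top in a black frame, fixed to the bench. Origin at the centre of its underside, axes as for its front edge, 150 mm from the origin on the -x side. A low black six-cell pack of sprouts (64 mm, sprouts to 100 mm) and a thermostat box (47 mm) are fixed along its back; its front middle is bare, a seedling cup at each end.
- meter: The same thermometer-hygrometer; origin at the centre of its display face (the underside at the start), axes as for its centre point. Back: white with a light grey battery door and two black magnet dots. Front: black bezel round a grey-green display.
- cup_a: Red seedling cup, 93 mm across the rim, 119 mm high with a young plant to about 190 mm, 260 g, standing near one end of the plate, 165 mm from its middle and 100 mm or more behind the front edge. Origin at the centre of its underside. Leave alone.
- cup_b: Red seedling cup like the other, plant to about 175 mm, standing as far from the middle near the plate's other end. Origin at the centre of its underside. Leave alone.
- spray: White spray bottle with a green head, 68 mm across, 192 mm high, on the bench to the left of the thermometer. Origin at the centre of its underside. Leave alone.
- dibber: Dibber with steel point and wooden handle, 215 mm long, 30 mm thick, lying on the bench to the right of the thermometer. Origin under its middle, on the bench; its x runs along it towards the handle end. Leave alone.
- cup_stack: Stack of nested empty red cups, upside down, 94 mm across, 164 mm high, on the bench right of the plate. Origin at the centre of its underside. Leave alone.
- clay_pot: Empty terracotta pot, 89 mm across, 80 mm high, on the bench left of the plate. Origin at the centre of its underside. Leave alone.
Not all that is in view belongs to the job. What is meant by the meter is not purple or turquoise, and is the smaller of those in its own colour.

How it is judged (in metres and radians):
On the way, in this order (a step that is already met when the one before it is completed fails the run):
1. the thermometer, still on its face, is pushed up against the plate's front edge (angle between meter_center's own z axis and vertical below 0.35 rad and x of meter_center in the frame of plate_edge between -0.045 and -0.02 m and contact force between meter and plate above 0.2 N).
2. it is tipped up on the plate's edge (within 25 degrees of upright), resting on the edge or the plate (angle between meter_center's own z axis and vertical between 1.13 and 2.01 rad and x of meter_center in the frame of plate_edge between -0.04 and 0.06 m and height (world z) of meter_center below 0.062 m and contact force between meter and plate above 0.02 N).
At the end, for the whole second after the job is handed in: the thermometer lies flat (within 6 degrees) on the warming plate, display up and at rest, its centre at least 32 mm in from the front edge (overhang under about 3 mm) and 35 mm in from the ends; every other thing is within 20 mm of where it began (angle between meter_center's own z axis and vertical above 3.04 rad and z of meter_center in the frame of plate_edge between 0.006 and 0.014 m and x of meter_center in the frame of plate_edge between 0.032 and 0.15 m and y of meter_center in the frame of plate_edge between -0.185 and 0.185 m and linear speed of meter below 0.01 m/s and angular speed of meter below 0.1 rad/s and distance of each of cup_a, cup_b, spray, dibber, cup_stack, clay_pot from where it was at the start of the episode below 0.02 m); the robot touches nothing.
It fails at once if the thermometer is lifted or carried: its centre rises above 65 mm over the bench (standing on the plate it is at 41 mm), or above 45 mm while it lies level (height (world z) of meter_center above 0.065 m or (height (world z) of meter_center above 0.045 m and (angle between meter_center's own z axis and vertical below 0.4 rad or angle between meter_center's own z axis and vertical above 2.74 rad))).
It fails at once if a seedling cup is moved by more than 20 mm or tipped (distance of any of cup_a, cup_b from where it was at the start of the episode above 0.02 m or angle between any of cup_a, cup_b's own z axis and vertical above 0.35 rad).
It fails at once if the spray bottle, dibber, cup stack or clay pot is moved by more than 20 mm or tipped (distance of any of spray, dibber, cup_stack, clay_pot from where it was at the start of the episode above 0.02 m or angle between any of spray, dibber, cup_stack, clay_pot's own z axis and vertical above 0.35 rad).
It also fails if it takes over 48 s, if anything falls off the work surface, if the arm or the gripper's body presses on something with over 40 N, if the wrist force passes 120 N, or if a joint passes its speed limit or range.

ROBOT

A 7-joint arm with a two-finger parallel gripper is mounted at the origin on the work surface. World frame = base frame: x ahead of the robot, y to its left, z up, the work surface at z = 0. Lengths are in mm, angles in rad, forces in N, time in s.
With the tool pointing down it reaches from about 400 to 875 mm from the base axis. Payload 4.4 kg.
Tool frame: the origin (TCP) lies on the centre line of the jaws, within the pads' length; the fingertips stand 25 mm ahead of it and the grasp point (between the pads) lies 6 mm ahead of it; x points along the fingers, y is the direction in which the jaws open and shut, and the axes are right-handed (so a half turn about x gives the same grasp; the last joint's range is limited). The gripper opens to 85 mm and grips with 20 to 120 N. Pads are 22 mm wide; open, the fingers measure 114 mm over their backs; the gripper's body (76 mm by 85 mm) begins 54 mm behind the grasp point. The pads swing forward as they close: fully open they stand 13 mm farther back than shut.
Start: joints at [-1.237, 0.628, 0.038, 1.517, -0.027, 0.996, -0.02], TCP at [252.98, 598.765, 216.513] pointing down, gripper open.
Joint ranges: [-3.06, 3.06], [-0.37, 2.12], [-1.25, 1.32], [0.18, 2.47], [-1.1, 4.24], [0.23, 1.98], [-2.94, 2.94]. Speed limits (rad/s): [2.57, 2.57, 3.14, 3.14, 3.14, 3.14, 3.14].

INTERFACE

Orientations are given as [roll, pitch, yaw] about the fixed x, y, z axes, in that order (R = Rz(yaw) Ry(pitch) Rx(roll)).
In Python, from cell import * gives the robot as it stands. The module is installed in compiled form; this text tells all that it offers.
- The arm moves only by the tool jog_arm, never from a script. Its argument "series" is a list of rows, each a list of 3 entries, a list of its own where there are three numbers: the turn, a rotation vector about the tool's x, y, z in degrees, then the shift along the tool's x, y, z in mm, then the gripper's target within -1 to 1 (shut at 1, half-way at 0, fully open at -1). In form: [[[rx, ry, rz], [dx, dy, dz], hand], ...]. A call has 1 to 8 rows; each row shifts and turns the commanded pose from where the row before left it, along the tool's axes as they then stand; what a row does not reach is not made up. A row lasts 1/8 s, in which the tool goes at most 62.5 mm and 10.7 degrees, less where a joint would pass 70% of its speed; a pose out of reach is approached as far as the arm can. A call is refused whole if a number of a shift passes 62.5 or a number of a turn 10.7, either way. A call with a gripper value outside its range is refused whole. The fingers move at their own pace and stop on an object; the grip force is fixed at half the most. Time passes only in rows, so rows that do not move let the fingers close. It gives the time, the measured TCP pose, the force and the opening at its end, in the units of the state.
- read_state(): the state, without advancing time (a new reading comes with each control period).
- get_image(name): name is "scene" or "top" or "wrist"; returns a dict with "img" (480x640x3 uint8, red, green, blue), "range_z" (480x640 float32, mm along the optical axis (not along the pixel's ray), 0 where there is no reading), "fovy" (degrees; the focal length in pixels is half the picture's height over the tangent of half this angle, whatever the lens; pixels are square), "cx", "cy" (the principal point, pixels), "cam_to_world" (4x4, takes a point from camera to world coordinates). Camera axes: x right, y up, looking along -z (the intrinsics and any distortion apply to the point x, -y, -z); pixel columns grow to the right and rows downward; lengths in mm; the calibration is good to about 2 mm. The wrist camera is an equidistant fisheye: a pixel r from the principal point sees the ray r / f radians off the axis. A picture is of the moment at which its call begins.
- finish_job(): hands the job in, once; it reports no verdict.
The state is a dict: "clock": time; "qpos": joint angles; "qd": joint speeds; "tau": joint torques, N m; "eef_pos": TCP position; "tool_rot": TCP orientation; "force": force on the tool from outside, world axes, zero at the start; "torque": the same for the moment, N m; "width": finger opening in mm.
Only numpy, scipy, OpenCV 4.12 (cv2) and the standard library are available. Lean on these libraries where they do the work, as an engineer would, in place of code of your own. Each camera call takes 0.05 s, during which the arm holds its last target. There are 200 camera calls.

## Working session

There is one attempt and no reset: what is moved stays moved. The work goes in short steps, Python scripts to look and compute and a tool call to move; the robot and the scene stay as the last step left them, time stands still between calls to the robot, and variables do not carry over. Pictures are saved under pics/ and viewed, about 8 in all and at most 12, crops included, and the job is handed in when it is done.

Besides the shell and the picture viewer there is one more tool, called after "Call:" as a command line: name --argument value ..., lists and objects as JSON in quotes. jog_arm: Moves the arm, as the interface text tells. Its arguments: {"type":"object","properties":{"series":{"type":"array"}},"required":["series"]}

```bash
mkdir -p pics; cat > h.py <<'E'
from cell import *
import numpy as np, cv2
def grab(name,fn,crop=None,scale=1):
    d=get_image(name); np.savez(''+fn+'.npz',**d)
    save(d['img'],fn,crop,scale); return d
def save(im,fn,crop=None,scale=1):
    if crop: im=im[crop[1]:crop[3],crop[0]:crop[2]]
    im=cv2.resize(im,None,fx=scale,fy=scale,interpolation=cv2.INTER_CUBIC)
    cv2.imwrite('pics/'+fn+'.png',im[:,:,::-1])
def px(d,u,v,z=None):
    f=240/np.tan(np.radians(float(d['fovy']))/2); T=d['cam_to_world']
    r=np.array([(u-d['cx'])/f,-(v-d['cy'])/f,-1.])
    if z is None: p=r*d['range_z'][int(round(v)),int(round(u))]
    else:
        w=T[:3,:3]@r; p=r*(z-T[2,3])/w[2]
    return (T[:3,:3]@p+T[:3,3]).round(1)
E
python3 - <<'E'
from h import *
print(read_state())
d=grab('top','top0'); print(d['fovy'],d['cx'],d['cy'],d['cam_to_world'])
d=grab('scene','scene0'); print(d['fovy'],d['cam_to_world'])
E
```

```text
{'clock': 0.0, 'qpos': array([-1.23683409,  0.62931892,  0.03842572,  1.51836763, -0.02700267,
        0.99629127, -0.02000166]), 'qd': array([-2.36615044e-03, -9.16334559e-04,  3.12207472e-04, -1.59419133e-04,
        8.08474399e-04,  8.63261779e-05,  7.03900226e-04]), 'tau': array([-1.42239730e-05, -5.63417780e+01,  1.22661106e+00, -1.93443471e+01,
        1.11174028e-02,  1.09134571e-02,  6.64067286e-06]), 'eef_pos': array([252.69127958, 598.16847619, 215.60656538]), 'tool_rot': array([-1.56467286,  1.56892857, -1.96442506]), 'force': array([ 0.14258915, -0.18629805,  0.22710211]), 'torque': array([ 0.00383471,  0.01686528, -0.02761441]), 'width': 85.72500233470919}
49.28987996490764 317.92859311569185 258.06437702029956 [[ 4.71478943e-03  9.97115271e-01 -7.57555804e-02  4.68977330e+02]
 [-9.99692915e-01  2.85683320e-03 -2.46153427e-02 -4.61823914e-01]
 [-2.43279131e-02  7.58483731e-02  9.96822540e-01  1.06506304e+03]
 [ 0.00000000e+00  0.00000000e+00  0.00000000e+00  1.00000000e+00]]
53.5598067805439 [[-8.47196261e-01 -2.96914584e-01  4.40568072e-01  1.05528068e+03]
 [ 5.31235578e-01 -4.84159831e-01  6.95253924e-01  8.11668550e+02]
 [ 6.87433346e-03  8.23061959e-01  5.67909989e-01  6.70052086e+02]
 [ 0.00000000e+00  0.00000000e+00  0.00000000e+00  1.00000000e+00]]
```

View pics/top0.png

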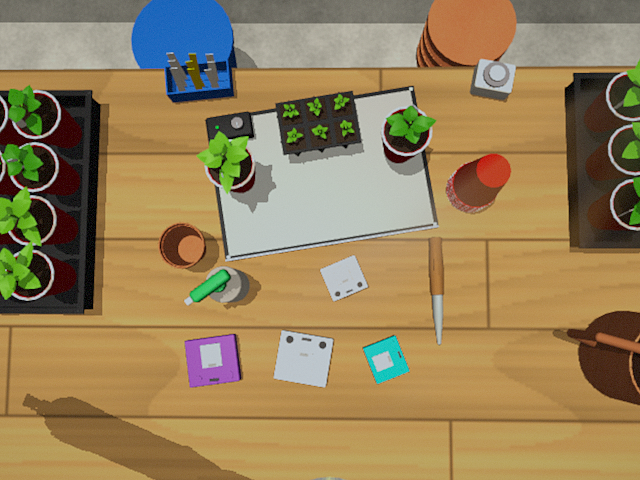

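View pics/scene0.png

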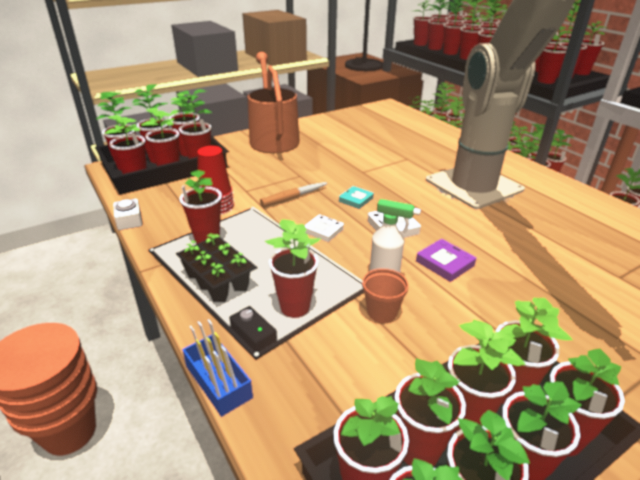

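The top view shows the smaller white slab (the meter) at about (344,278). A larger white decoy lies at (303,358), and the plate's front edge runs from about (227,258) to (437,227). I'll enlarge that area.

```bash
python3 - <<'E'
from h import *
d=dict(np.load('top0.npz'))
save(d['img'],'crop0',(215,180,455,330),3.3)
E
```

```text
(no output)
```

View pics/crop0.png

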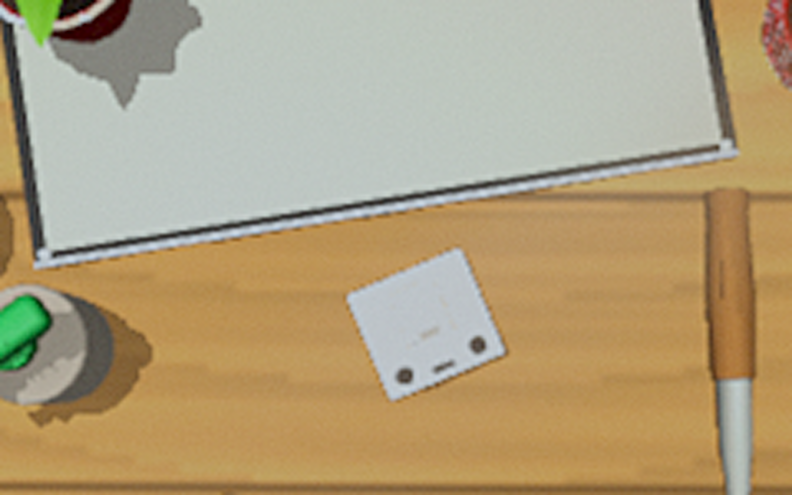

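```bash
python3 - <<'E'
from h import *
d=dict(np.load('top0.npz'))
P=lambda x,y,z:px(d,215+x/3.3,180+y/3.3,z)
M=np.array([P(x,y,20) for x,y in [(347,295),(459,249),(507,352),(392,401)]]);print(M,M.mean(0))
print([np.linalg.norm(M[i]-M[i-1]).round(1) for i in range(4)])
a,b=P(35,267,6),P(738,152,6); print(a,b,np.linalg.norm(a-b))
yv=(a-b)[:2]/np.linalg.norm((a-b)[:2]); xv=np.array([yv[1],-yv[0]]); e=((a+b)/2)[:2]
print('edge mid',e,'xdir',xv,np.degrees(np.arctan2(xv[1],xv[0])))
for m in list(M)+[M.mean(0)]: print('in edge frame',(m[:2]-e)@xv,(m[:2]-e)@yv)
v=M[1]-M[2]; print('meter side dir deg',np.degrees(np.arctan2(v[1],v[0])),np.degrees(np.arctan2(*(M[0]-M[3])[[1,0]])))
# depth check
for u,v in [(344,278),(330,200),(360,300)]: print(px(d,u,v))
# others
for n,u,v in [('spray',225,285),('dib',437,240),('dibtip',439,343),('cupA',228,165),('cupB',407,130)]: print(n,px(d,u,v))
E
```

```text
[[525.7  20.8  20. ]
 [553.8 -47.   20. ]
 [491.6 -75.9  20. ]
 [461.8  -6.6  20. ]] [508.225 -27.175  20.   ]
[np.float64(69.5), np.float64(73.4), np.float64(68.6), np.float64(75.4)]
[543.1 214.    6. ] [ 615.3 -219.     6. ] 438.9781771341259
edge mid [579.2  -2.5] xdir [0.98638161 0.16447287] 9.466613705247235
in edge frame -48.939198163001144 31.781989918230515
in edge frame -32.373135477433905 -39.71637067205052
in edge frame -98.47933736075308 -57.99258670715584
in edge frame -116.47553947625427 15.26495017075204
in edge frame -74.06680261936064 -12.665504322555941
meter side dir deg 24.921005272832204 23.209411246194332
[508.7 -26.9  19.6]
[669.3   1.5   3. ]
[464.9 -60.   -3.6]
spray [490.5 183.8 156.2]
dib [ 584.6 -211.2   26.1]
dibtip [ 381.  -214.7   15.8]
cupA [698.  178.3 176.5]
cupB [ 765.9 -134.6  155.4]
```

```bash
cat >> h.py <<'E'
from scipy.spatial.transform import Rotation as R
E0=np.array([579.2,-2.5,6.]); A=np.radians(9.47)
XV=np.array([np.cos(A),np.sin(A),0]); YV=np.array([-np.sin(A),np.cos(A),0]); ZV=np.array([0,0,1.])
def w(x,y,z): return E0+XV*x+YV*y+ZV*(z-6)       # edge-frame x,y and world z
def ef(p): d=np.asarray(p)-E0; return np.array([d@XV,d@YV,p[2]]).round(1)
def rot(s): return R.from_euler('xyz',s['tool_rot']).as_matrix()
def goal(tilt,sgn=1):  # tool x down, tilted so that tips go to -x (toward robot) by tilt deg; y along edge
    t=np.radians(tilt); x=-ZV*np.cos(t)-XV*np.sin(t); y=sgn*YV
    return np.c_[x,y,np.cross(x,y)]
def plan(p,tilt=0,sgn=1,s=None):
    s=s or read_state(); Rn=rot(s); Rg=goal(tilt,sgn)
    print('turn deg',np.degrees(R.from_matrix(Rn.T@Rg).as_rotvec()).round(2),'shift tool',(Rn.T@(p-s['eef_pos'])).round(1),'shift goalframe',(Rg.T@(p-s['eef_pos'])).round(1))
E
python3 - <<'E'
from h import *
d=dict(np.load('top0.npz'))
for u,v in [(281,331),(334,338),(329,386),(275,380),(365,350),(398,336)]: p=px(d,u,v,20); print(p,ef(p))
s=read_state(); print(rot(s).round(3)); p=w(-150,-12.7,330); print(p)
Rf=R.from_euler('z',-72,degrees=True).as_matrix()@rot(s); print(Rf.round(2)); print(goal(0,1).round(2))
plan(p,0,1); plan(p,0,-1)
E
```

```text
[402.9  98.   20. ] [-157.4  128.1   20. ]
[389.8  -7.2  20. ] [-187.6   26.5   20. ]
[296.2   2.4  20. ] [-278.3   51.4   20. ]
[306.9 108.9  20. ] [-250.3  154.7   20. ]
[366.7 -68.4  20. ] [-220.4  -30.    20. ]
[ 394.5 -133.5   20. ] [-203.7  -98.8   20. ]
[[-0.001  0.389  0.921]
 [-0.002  0.921 -0.389]
 [-1.    -0.002 -0.   ]]
[433.33376304 -39.70659774 330.        ]
[[-0.    1.   -0.09]
 [ 0.   -0.09 -1.  ]
 [-1.   -0.   -0.  ]]
[[-0.   -0.16  0.99]
 [-0.    0.99  0.16]
 [-1.    0.   -0.  ]]
turn deg [-3.238e+01 -3.000e-02  1.000e-01] shift tool [-113.4 -517.5  414.7] shift goalframe [-114.3 -658.9   73.2]
turn deg [1.4762e+02 1.3000e-01 4.0000e-02] shift tool [-113.4 -517.5  414.7] shift goalframe [-114.3  658.9  -73.2]
```

Call:
jog_arm --series '[[[-10.7, 0, 0], [-40, 0, 0], 0.4], [[-10.7, 0, 0], [-40, 0, 0], 0.4], [[-10.7, 0, 0], [-35, 0, 0], 0.4], [[0, 0, 0], [0, -60, 7], 0.4], [[0, 0, 0], [0, -60, 7], 0.4], [[0, 0, 0], [0, -60, 7], 0.4], [[0, 0, 0], [0, -60, 7], 0.4], [[0, 0, 0], [0, -60, 7], 0.4]]'

```text
clock: 1.1
eef_pos: [335.7, 306.0, 331.3]
tool_rot: [-1.825, 1.571, -1.664]
force: [1.0, 0.3, 0.2]
width: 25.6
```

Call:
jog_arm --series '[[[0, 0, 0], [0, -60, 7], 0.4], [[0, 0, 0], [0, -60, 7], 0.4], [[0, 0, 0], [0, -60, 7], 0.4], [[0, 0, 0], [0, -60, 7], 0.4], [[0, 0, 0], [0, -60, 7], 0.4], [[0, 0, 0], [0, -50, 0], 0.4], [[0, 0, 0], [0, 0, 0], 0.4]]'

```text
clock: 1.98
eef_pos: [425.8, -35.8, 331.3]
tool_rot: [-1.948, 1.569, -1.795]
force: [0.2, 1.1, -0.2]
width: 25.5
```

```bash
python3 - <<'E'
from h import *
s=read_state(); print(s['clock'],s['eef_pos'],ef(s['eef_pos']),s['force'],s['width'],s['qpos']); plan(w(-150,-12.7,60))
E
```

```text
1.975 [425.78303739 -35.80456589 331.33519676] [-156.8   -7.6  331.3] [ 0.20848364  1.06077547 -0.18198455] 25.4989173046474 [-0.16948219  0.17319314  0.22215069  1.92716792 -0.04198757  1.04607901
  1.79368485]
turn deg [-0.74 -0.04  0.09] shift tool [271.3  -4.6   7. ] shift goalframe [271.3  -5.1   6.8]
```

Call:
jog_arm --series '[[[-0.7, 0, 0], [60, -5, 7], 0.4], [[0, 0, 0], [60, 0, 0], 0.4], [[0, 0, 0], [60, 0, 0], 0.4], [[0, 0, 0], [60, 0, 0], 0.4], [[0, 0, 0], [40, 0, 0], 0.4], [[0, 0, 0], [0, 0, 0], 0.4], [[0, 0, 0], [0, 0, 0], 0.4]]'

```text
clock: 2.85
eef_pos: [434.3, -35.1, 52.5]
tool_rot: [0.052, 1.57, 0.225]
force: [0.8, -0.6, 0.7]
width: 25.6
```

```bash
python3 - <<'E'
from h import *
s=read_state(); print(s['clock'],ef(s['eef_pos']),s['force'],s['width']); plan(w(-150,-12.7,30))
d=grab('scene','scene1',(240,160,460,300),3.5)
d=grab('wrist','wrist1')
E
```

```text
2.85 [-148.3   -8.3   52.5] [ 0.8453566  -0.62808311  0.66058808] 25.623370793385476
turn deg [ 0.46  0.07 -0.  ] shift tool [22.5 -4.4 -1.8] shift goalframe [22.5 -4.4 -1.7]
```

View pics/scene1.png

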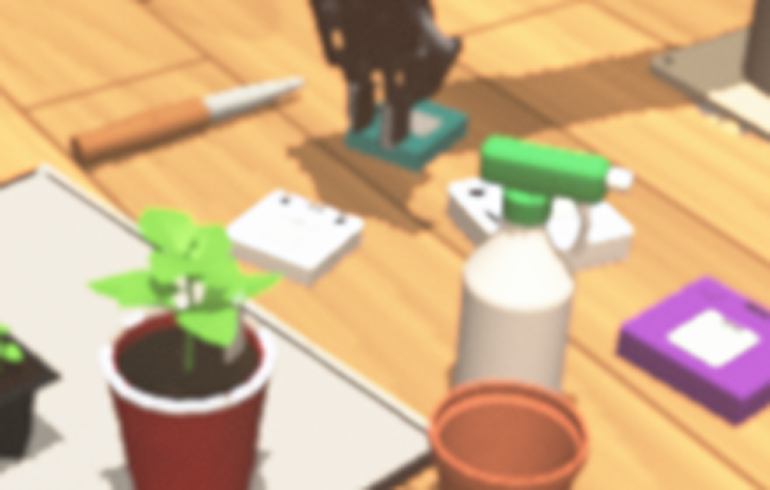

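The scene view shows the fingertips at about (380,125) in the crop, behind the meter at (300,235) and clear of the decoys. I'll probe the bench next to calibrate tip height.

Call:
jog_arm --series '[[[0.4, 0, 0], [14, -4, -2], 0.4], [[0, 0, 0], [5, 0, 0], 0.4], [[0, 0, 0], [2, 0, 0], 0.4], [[0, 0, 0], [2, 0, 0], 0.4], [[0, 0, 0], [1, 0, 0], 0.4], [[0, 0, 0], [0, 0, 0], 0.4]]'

```text
clock: 3.7
eef_pos: [432.6, -39.8, 27.9]
tool_rot: [1.959, 1.57, 2.125]
force: [-1.1, 0.2, 0.1]
width: 25.8
```

Call:
jog_arm --series '[[[0, 0, 0], [2, 0, 0], 0.4], [[0, 0, 0], [1, 0, 0], 0.4], [[0, 0, 0], [0, 0, 0], 0.4]]'

```text
clock: 4.08
eef_pos: [432.4, -39.8, 24.6]
tool_rot: [3.045, 1.57, -3.073]
force: [0.3, -0.1, 0.0]
width: 25.4
```

Call:
jog_arm --series '[[[0, 0, 0], [1, 0, 0], 0.4], [[0, 0, 0], [1, 0, 0], 0.4], [[0, 0, 0], [0, 0, 0], 0.4]]'

```text
clock: 4.45
eef_pos: [432.4, -39.8, 22.6]
tool_rot: [2.974, 1.57, 3.14]
force: [-0.3, -0.8, 0.2]
width: 25.6
```

Call:
jog_arm --series '[[[0, 0, 0], [1, 0, 0], 0.4], [[0, 0, 0], [0, 0, 0], 0.4]]'

```text
clock: 4.7
eef_pos: [432.4, -39.8, 21.6]
tool_rot: [2.961, 1.57, 3.126]
force: [-0.3, -0.4, -0.0]
width: 25.7
```

Call:
jog_arm --series '[[[0, 0, 0], [1, 0, 0], 0.4], [[0, 0, 0], [0, 0, 0], 0.4]]'

```text
clock: 4.95
eef_pos: [432.5, -39.9, 20.7]
tool_rot: [3.023, 1.57, -3.095]
force: [-0.9, 0.0, -0.2]
width: 25.5
```

Call:
jog_arm --series '[[[0, 0, 0], [1, 0, 0], 0.4], [[0, 0, 0], [0, 0, 0], 0.4]]'

```text
clock: 5.2
eef_pos: [432.4, -39.8, 19.6]
tool_rot: [2.95, 1.57, 3.116]
force: [-0.7, 0.8, -0.6]
width: 25.3
```

Call:
jog_arm --series '[[[0, 0, 0], [1, 0, 0], 0.4], [[0, 0, 0], [0, 0, 0], 0.4]]'

```text
clock: 5.45
eef_pos: [432.4, -39.8, 18.6]
tool_rot: [2.931, 1.57, 3.096]
force: [0.1, 0.2, 0.7]
width: 25.7
```

Call:
jog_arm --series '[[[0, 0, 0], [1, 0, 0], 0.4], [[0, 0, 0], [0, 0, 0], 0.4]]'

```text
clock: 5.7
eef_pos: [432.5, -39.8, 17.7]
tool_rot: [2.954, 1.57, 3.119]
force: [0.6, 0.4, 1.1]
width: 25.7
```

Call:
jog_arm --series '[[[0, 0, 0], [1, 0, 0], 0.4], [[0, 0, 0], [0, 0, 0], 0.4]]'

```text
clock: 5.95
eef_pos: [432.4, -39.8, 16.6]
tool_rot: [2.927, 1.57, 3.093]
force: [-0.3, 0.2, -0.2]
width: 25.6
```

```bash
python3 - <<'E'
from h import *
for i in range(4):
    s=read_state(); print(s['force'].round(2),s['torque'].round(2),s['eef_pos'].round(1))
d=dict(np.load('wrist1.npz')); T=d['cam_to_world']
print(T.round(2),d['fovy'])
d=dict(np.load('scene1.npz'))
# tip points in scene1: crop (360,130),(396,145) -> full
for x,y in [(358,128),(396,142),(392,130)]:
    u,v=240+x/3.5,160+y/3.5; p=px(d,u,v); print(p,ef(p))
E
```

```text
[-0.32  0.16 -0.24] [0.04 0.01 0.05] [432.4 -39.8  16.6]
[-0.32  0.16 -0.24] [0.04 0.01 0.05] [432.4 -39.8  16.6]
[-0.32  0.16 -0.24] [0.04 0.01 0.05] [432.4 -39.8  16.6]
[-0.32  0.16 -0.24] [0.04 0.01 0.05] [432.4 -39.8  16.6]
[[-1.700e-01 -9.300e-01 -3.200e-01  3.543e+02]
 [ 9.800e-01 -1.600e-01 -6.000e-02 -4.900e+01]
 [-0.000e+00 -3.200e-01  9.500e-01  2.093e+02]
 [ 0.000e+00  0.000e+00  0.000e+00  1.000e+00]] 65.70646984690485
[444.2 -44.8  70.3] [-140.1  -19.5   70.3]
[438.5  -5.8  76.3] [-139.3   19.9   76.3]
[437.6 -12.5  82.5] [-141.3   13.4   82.5]
```

```bash
python3 - <<'E'
from h import *
d=grab('wrist','wrist2'); z=d['range_z']
print(d['cx'],d['cy'],d['fovy'],d['cam_to_world'].round(2))
E
```

```text
320.1688135325578 236.9349849654253 65.70646984690485 [[-1.7000e-01 -9.4000e-01 -3.1000e-01  3.5233e+02]
 [ 9.9000e-01 -1.6000e-01 -5.0000e-02 -5.3000e+01]
 [ 0.0000e+00 -3.2000e-01  9.5000e-01  1.7321e+02]
 [ 0.0000e+00  0.0000e+00  0.0000e+00  1.0000e+00]]
```

View pics/wrist2.png

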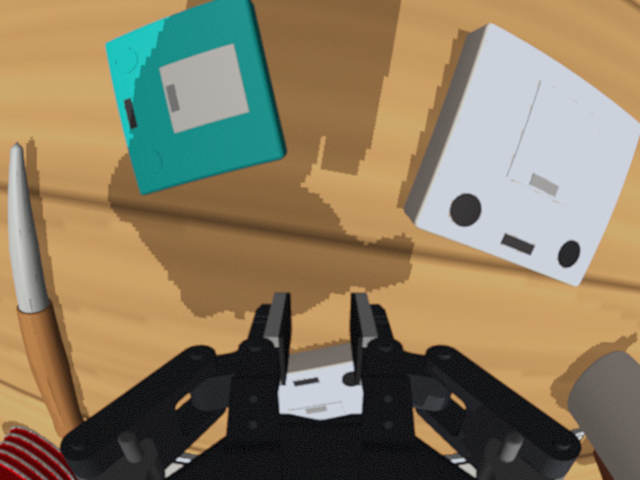

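Wrist view: the pad tips are at about (281,294) and (361,294), with the meter just ahead between the fingers at (320,390). I'll compute the tip height from depth.

```bash
cat >> h.py <<'E'
def fx(d,u,v,rz=None):
    f=240/np.tan(np.radians(float(d['fovy']))/2); a,b=u-d['cx'],v-d['cy']; r=np.hypot(a,b); th=r/f
    z=d['range_z'][int(v),int(u)] if rz is None else rz
    k=np.tan(th)/max(r,1e-9); p=z*np.array([a*k,-b*k,-1]); T=d['cam_to_world']
    return (T[:3,:3]@p+T[:3,3]).round(1)
E
python3 - <<'E'
from h import *
d=dict(np.load('wrist2.npz'))
for u,v in [(276,295),(276,300),(283,295),(286,300),(286,320),(286,340),(286,360),(286,380),(268,310),(262,320),(358,295),(364,295),(364,300),(320,320),(320,380),(200,200)]:
    p=fx(d,u,v); print(u,v,p,ef(p))
print(d['range_z'][286:300,272:292].astype(int))
E
```

```text
276 295 [424.9 -59.2  38. ] [-161.5  -30.5   38. ]
276 300 [424.8 -58.7  42.3] [-161.5  -30.    42.3]
283 295 [424.8 -56.4  37.1] [-161.2  -27.8   37.1]
286 300 [423.4 -54.8  43.6] [-162.3  -26.    43.6]
286 320 [426.6 -53.6  53.3] [-158.9  -25.3   53.3]
286 340 [433.8 -52.4  56.1] [-151.6  -25.3   56.1]
286 360 [439.3 -51.4  61.4] [-146.   -25.2   61.4]
286 380 [486.5 -49.1  18.5] [-99.1 -30.7  18.5]
268 310 [430.3 -61.5  41.9] [-156.6  -33.7   41.9]
262 320 [430.2 -62.8  50.3] [-156.9  -35.    50.3]
358 295 [419.1 -26.1  38.4] [-161.8    3.1   38.4]
364 295 [419.1 -23.5  37.7] [-161.4    5.6   37.7]
364 300 [418.8 -24.1  42.7] [-161.8    5.1   42.7]
320 320 [ 4.565e+02 -3.560e+01 -2.000e-01] [-126.5  -12.5   -0.2]
320 380 [482.2 -31.3  19.6] [-100.4  -12.4   19.6]
200 200 [ 400.6 -105.2   -0.5] [-193.1  -71.9   -0.5]
[[193 193 192 192 192 192 192 192 192 192 193 192 190 191 190 192 190 191
  191 192]
 [192 192 191 192 192 193 191 192 191 192 192 192 192 193 193 190 192 192
  192 192]
 [191 193 192 191 191 191 192 191 192 193 191 191 192 192 191 191 192 192
  193 192]
 [192 193 192 
[... 221 characters left out ...]
 192 192
  192 192]
 [192 193 193 191 194 193 193 192 194 193 193 193 193 192 192 194 193 194
  192 192]
 [193 192 153 154 152 152 152 152 154 152 153 152 152 153 155 153 152 152
  193 193]
 [193 193 152 152 151 152 152 151 153 153 151 151 152 152 153 150 152 152
  157 194]
 [194 193 152 150 150 151 151 152 151 152 151 151 151 150 151 150 152 152
  157 193]
 [194 150 150 149 151 150 149 150 150 149 149 149 149 151 150 150 150 152
  157 194]
 [194 148 149 150 150 148 150 148 149 149 149 149 149 148 150 149 148 153
  157 195]
 [194 148 148 148 149 147 148 148 148 147 149 148 148 148 148 148 148 150
  156 195]
 [195 147 146 147 147 146 148 147 147 147 147 147 147 147 147 146 148 151
  157 195]]
```

Depth puts the tips at z ≈ 36, although the reported TCP is at 16.6. Both cameras agree, so the true tips are about 20 mm above the reported TCP. I'll keep probing down gently and trust contact.

Call:
jog_arm --series '[[[0, 0, 0], [9, 0, 0], 0.4], [[0, 0, 0], [9, 0, 0], 0.4], [[0, 0, 0], [7, 0, 0], 0.4], [[0, 0, 0], [2, 0, 0], 0.4], [[0, 0, 0], [0, 0, 0], 0.4]]'

```text
clock: 6.62
eef_pos: [433.8, -39.9, -8.9]
tool_rot: [2.823, 1.568, 2.988]
force: [0.3, -0.5, -0.4]
width: 25.7
```

```bash
python3 - <<'E'
from h import *
s=read_state(); print(s['clock'],s['eef_pos'],ef(s['eef_pos']),s['force'],s['width'])
d=grab('wrist','wrist3')
for u,v in [(276,295),(283,295),(286,300),(364,295),(320,300)]:
    p=fx(d,u,v); print(u,v,p,ef(p))
E
```

```text
6.625 [433.78623011 -39.90058499  -8.94998931] [-149.6  -13.    -8.9] [ 0.32039863 -0.45463934 -0.43377663] 25.73201940845253
276 295 [426.6 -59.3  11.8] [-159.9  -30.9   11.8]
283 295 [425.5 -56.4  12.9] [-160.5  -27.9   12.9]
286 300 [425.5 -54.9  16.7] [-160.2  -26.4   16.7]
364 295 [420.8 -23.5  11.5] [-159.7    5.3   11.5]
320 300 [432.5 -40.   -0.9] [-150.9  -12.9   -0.9]
```

Call:
jog_arm --series '[[[0, 0, 0], [0, 0, 10], 0.4], [[0, 0, 0], [0, 0, 9], 0.4], [[0, 0, 0], [0, 0, 7], 0.4], [[0, 0, 0], [0, 0, 7], 0.4], [[0, 0, 0], [0, 0, 7], 0.4], [[0, 0, 0], [0, 0, 7], 0.4], [[0, 0, 0], [0, 0, 6], 0.4], [[0, 0, 0], [0, 0, 5], 0.4]]'

```text
clock: 7.68
eef_pos: [491.2, -30.3, -9.2]
tool_rot: [2.906, 1.568, 3.071]
force: [-1.0, -0.2, 0.1]
width: 25.5
```

```bash
python3 - <<'E'
from h import *
s=read_state(); print(s['clock'],s['eef_pos'],ef(s['eef_pos']),s['force'],s['width']); plan(w(-81,-13,-9))
d=grab('top','top2'); save(d['img'],'crop2',(285,190,405,290),6)
E
```

```text
7.675 [491.17173249 -30.34210715  -9.1685137 ] [-91.4 -13.   -9.2] [-0.98408579 -0.19414499  0.13122497] 25.5034075719553
turn deg [ 0.02 -0.17 -0.04] shift tool [-0.2 -0.  10.4] shift goalframe [-0.2 -0.  10.4]
```

View pics/crop2.png

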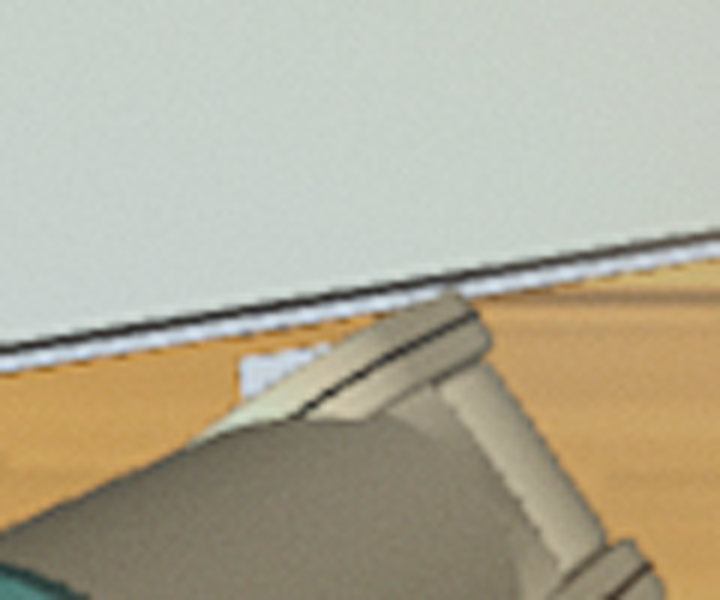

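The top crop is mostly hidden by the arm. The meter's front-left corner shows at about (242,357), roughly parallel to the edge with about 10 mm to go.

Call:
jog_arm --series '[[[0, 0, 0], [0, 0, 4], 0.4], [[0, 0, 0], [0, 0, 3], 0.4], [[0, 0, 0], [0, 0, 2], 0.4], [[0, 0, 0], [0, 0, 0], 0.4]]'

```text
clock: 8.22
eef_pos: [499.9, -28.9, -9.2]
tool_rot: [2.88, 1.568, 3.045]
force: [-0.7, -0.8, 0.0]
width: 25.2
```

Call:
jog_arm --series '[[[0, 0, 0], [0, 0, 1], 0.4], [[0, 0, 0], [0, 0, 1], 0.4], [[0, 0, 0], [0, 0, 0], 0.4]]'

```text
clock: 8.6
eef_pos: [501.5, -28.5, -9.2]
tool_rot: [2.856, 1.567, 3.022]
force: [-0.6, 0.3, 0.1]
width: 25.8
```

Call:
jog_arm --series '[[[0, 0, 0], [0, 0, 1], 0.4], [[0, 0, 0], [0, 0, 1], 0.4], [[0, 0, 0], [0, 0, 0], 0.4]]'

```text
clock: 8.98
eef_pos: [501.5, -28.4, -9.3]
tool_rot: [2.869, 1.564, 3.034]
force: [-5.8, -1.1, 3.5]
width: 25.5
```

Call:
jog_arm --series '[[[0, 0, 0], [0, 0, 1], 0.4], [[0, 0, 0], [0, 0, 1], 0.4], [[0, 0, 0], [0, 0, 0], 0.4]]'

```text
clock: 9.35
eef_pos: [501.6, -28.4, -9.5]
tool_rot: [2.892, 1.561, 3.056]
force: [-10.0, -2.0, 6.3]
width: 25.7
```

The slab is pressed flush against the edge at about 10 N. Next I'll lift the rear by friction, moving the tips on an arc about the plate edge.

Call:
jog_arm --series '[[[0, 0, 0], [-3, 0, 0.3], 0.4], [[0, 0, 0], [-3, 0, 0.4], 0.4], [[0, 0, 0], [-3, 0, 0.5], 0.4], [[0, 0, 0], [-3, 0, 0.7], 0.4], [[0, 0, 0], [-5, 0, 1.7], 0.4], [[0, 0, 0], [0, 0, 0], 0.4]]'

```text
clock: 10.1
eef_pos: [504.6, -27.7, 7.3]
tool_rot: [2.9, 1.56, 3.065]
force: [-9.6, -1.5, 1.9]
width: 25.3
```

```bash
python3 - <<'E'
from h import *
s=read_state(); print(s['clock'],s['eef_pos'],ef(s['eef_pos']),s['force'],s['width'])
d=grab('scene','scene2',(260,170,400,270),5.7)
E
```

```text
10.1 [504.63550403 -27.70091378   7.26220811] [-77.7 -12.6   7.3] [-9.57362368 -1.48814729  1.86819473] 25.25761481669132
```

View pics/scene2.png

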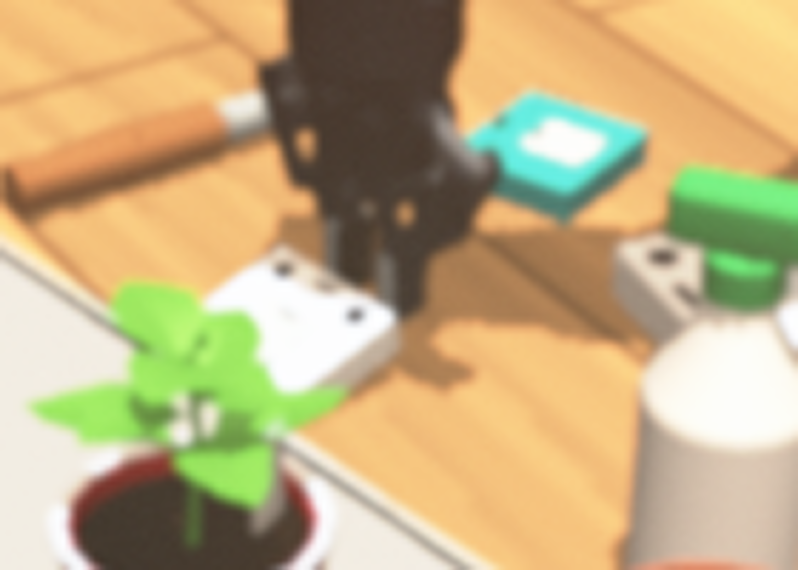

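The scene crop shows the meter's rear raised, with the tips on its rear face at about (400,300). It is tilted about 14° and matches the geometry, so I'll continue the arc.

Call:
jog_arm --series '[[[0, 0, 0], [-5.4, 0, 2.1], 0.4], [[0, 0, 0], [-5.1, 0, 2.6], 0.4], [[0, 0, 0], [-4.9, 0, 3.0], 0.4], [[0, 0, 0], [-4.6, 0, 3.5], 0.4], [[0, 0, 0], [-4.3, 0, 3.9], 0.4], [[0, 0, 0], [-4, 0, 4.2], 0.4], [[0, 0, 0], [0, 0, 0], 0.4]]'

```text
clock: 11.02
eef_pos: [521.0, -25.0, 36.0]
tool_rot: [2.854, 1.556, 3.018]
force: [-16.4, -2.3, 14.6]
width: 25.8
```

```bash
python3 - <<'E'
from h import *
s=read_state(); p=ef(s['eef_pos']); v=np.array([p[0]+11,p[2]+14]); print(s['clock'],p,s['force'],s['width'],v,np.hypot(*v),np.degrees(np.arctan2(v[1],-v[0]))-4)
d=grab('scene','scene3',(260,160,400,260),5.7)
E
```

```text
11.025 [-61.1 -12.6  36. ] [-16.35244943  -2.3043418   14.644506  ] 25.845025347367745 [-50.1  50. ] 70.78142411678364 40.94276147806929
```

View pics/scene3.png

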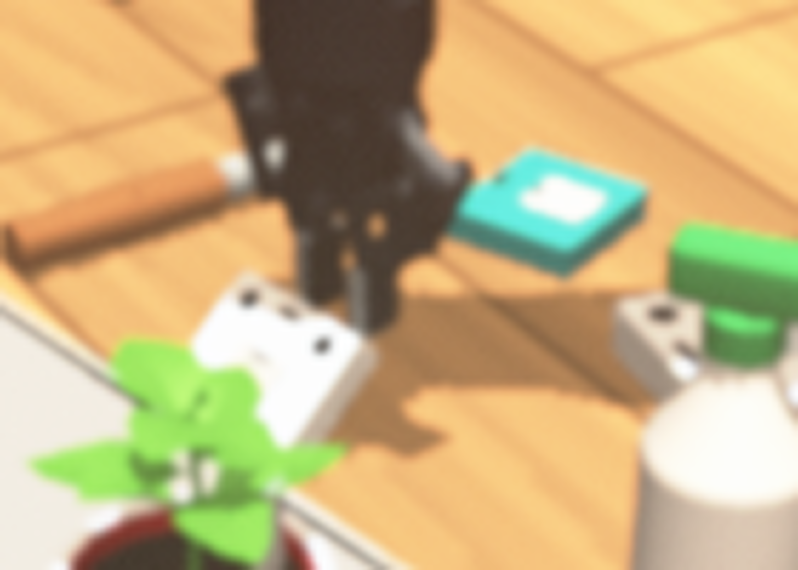

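Tilt is now about 41° with the contact holding. I'll ease the compression slightly and continue to about 75°.

Call:
jog_arm --series '[[[0, 0, 0], [-5.4, 0, 3], 0.4], [[0, 0, 0], [-3.3, 0, 5], 0.4], [[0, 0, 0], [-2.8, 0, 5.3], 0.4], [[0, 0, 0], [-2.4, 0, 5.5], 0.4], [[0, 0, 0], [-1.9, 0, 5.7], 0.4], [[0, 0, 0], [-1.4, 0, 5.8], 0.4], [[0, 0, 0], [0, 0, 0], 0.4]]'

```text
clock: 11.95
eef_pos: [558.9, -19.1, 58.1]
tool_rot: [1.463, 1.567, 1.628]
force: [-13.3, 4.4, 45.7]
width: 25.6
```

```bash
python3 - <<'E'
from h import *
s=read_state(); p=ef(s['eef_pos']); v=np.array([p[0]+11,p[2]+14]); print(s['clock'],p,s['force'],s['width'],v,np.hypot(*v),np.degrees(np.arctan2(v[1],-v[0]))-4)
d=grab('scene','scene4',(260,160,400,260),5.7)
E
```

```text
11.95 [-22.8 -13.   58.1] [-13.29181781   4.37081368  45.72028043] 25.599510896514026 [-11.8  72.1] 73.05922255266613 76.7052842296546
```

View pics/scene4.png

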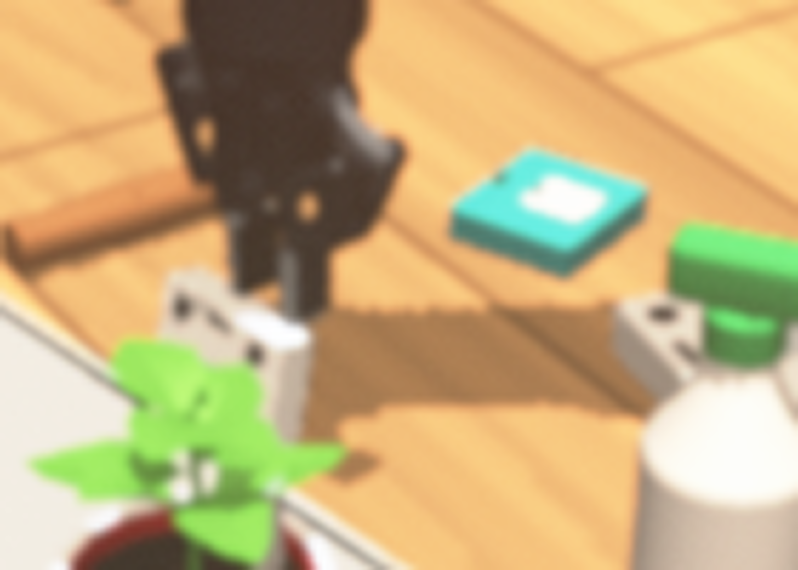

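The meter is at about 77° and upright on the edge (scene crop around (240,350)). Vertical force is rather high, so I'll back off upward while carrying it through 90°.

Call:
jog_arm --series '[[[0, 0, 0], [-3, 0, 2], 0.4], [[0, 0, 0], [-0.8, 0, 4], 0.4], [[0, 0, 0], [-0.3, 0, 4], 0.4], [[0, 0, 0], [0, 0, 4], 0.4], [[0, 0, 0], [0, 0, 0], 0.4]]'

```text
clock: 12.62
eef_pos: [574.5, -16.5, 61.1]
tool_rot: [0.709, 1.567, 0.875]
force: [-6.1, 2.2, 30.0]
width: 25.5
```

```bash
python3 - <<'E'
from h import *
s=read_state(); p=ef(s['eef_pos']); v=np.array([p[0]+11,p[2]+14]); print(s['clock'],p,s['force'],s['width'],v,np.hypot(*v),np.degrees(np.arctan2(v[1],-v[0]))-4)
d=grab('scene','scene5',(260,160,400,260),5.7)
E
```

```text
12.625 [ -6.9 -13.1  61.1] [-6.08417438  2.15588281 29.96199373] 25.509067231733557 [ 4.1 75.1] 75.21183417521473 89.12489650341476
```

View pics/scene5.png

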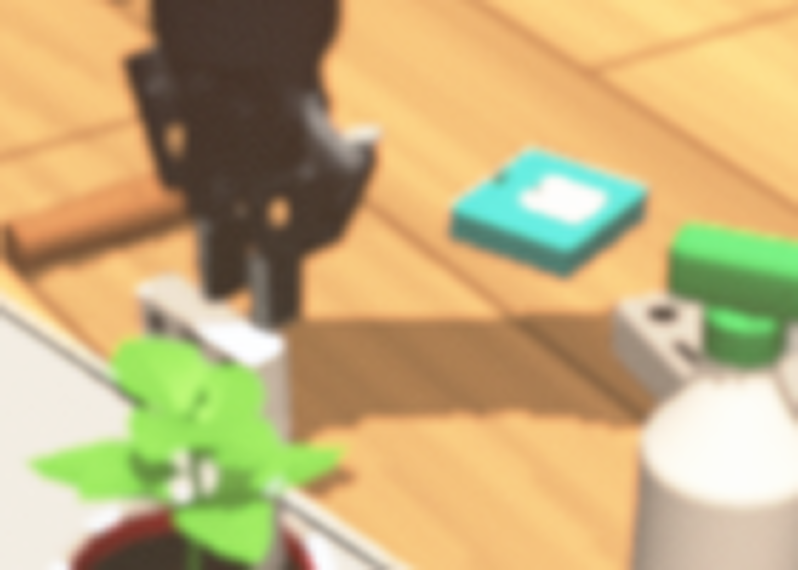

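About upright now. I'll keep dragging the top forward, rising slightly to relieve force.

Call:
jog_arm --series '[[[0, 0, 0], [-2, 0, 4], 0.4], [[0, 0, 0], [-0.7, 0, 4], 0.4], [[0, 0, 0], [-0.7, 0, 4], 0.4], [[0, 0, 0], [-0.6, 0, 4], 0.4], [[0, 0, 0], [0, 0, 0], 0.4]]'

```text
clock: 13.3
eef_pos: [590.9, -13.9, 63.2]
tool_rot: [0.166, 1.568, 0.333]
force: [-0.8, 1.8, 10.9]
width: 25.8
```

```bash
python3 - <<'E'
from h import *
s=read_state(); p=ef(s['eef_pos']); v=np.array([p[0]+11,p[2]+14]); print(s['clock'],p,s['force'],s['width'],v,np.hypot(*v),np.degrees(np.arctan2(v[1],-v[0]))-4)
d=grab('scene','scene6',(260,160,400,260),5.7)
E
```

```text
13.3 [  9.7 -13.1  63.2] [-0.76716716  1.79984992 10.92924848] 25.773430332068333 [20.7 77.2] 79.92702922040829 101.00991714930647
```

View pics/scene6.png

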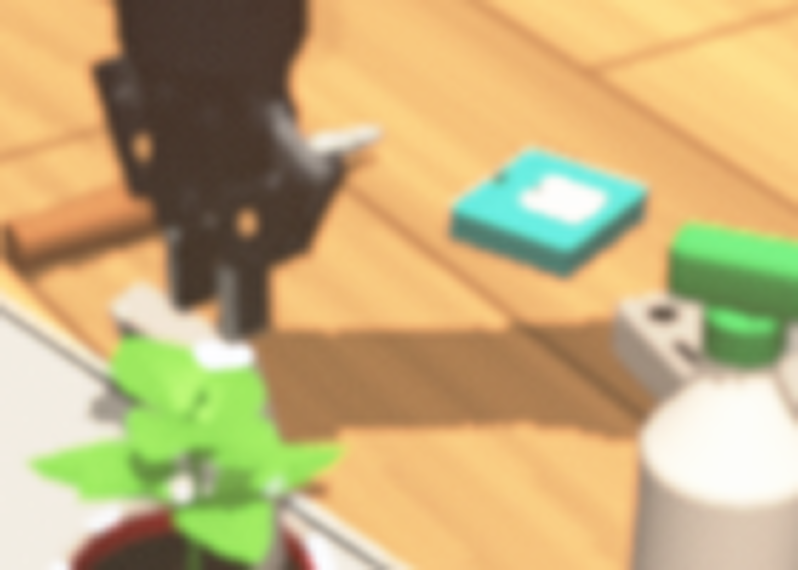

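The slab has tipped to about 100° (11th picture). I'll drag a little further, then check with depth.

Call:
jog_arm --series '[[[0, 0, 0], [-0.2, 0, 4], 0.4], [[0, 0, 0], [0, 0, 4], 0.4], [[0, 0, 0], [0, 0, 4], 0.4], [[0, 0, 0], [0, 0, 4], 0.4], [[0, 0, 0], [0, 0, 0], 0.4]]'

```text
clock: 13.98
eef_pos: [605.4, -11.4, 62.0]
tool_rot: [1.963, 1.571, 2.129]
force: [0.8, 0.6, 6.7]
width: 25.7
```

```bash
cat >> h.py <<'E'
def cloud(d,u0,v0,u1,v1):
    f=240/np.tan(np.radians(float(d['fovy']))/2); T=d['cam_to_world']
    v,u=np.mgrid[v0:v1,u0:u1]; z=d['range_z'][v0:v1,u0:u1]
    P=np.stack([(u-d['cx'])/f*z,-(v-d['cy'])/f*z,-z],-1)@T[:3,:3].T+T[:3,3]-E0
    return np.stack([P@XV,P@YV,P[...,2]+6],-1)
E
python3 - <<'E'
from h import *
s=read_state(); p=ef(s['eef_pos']); v=np.array([p[0]+11,p[2]+14]); print(s['clock'],p,s['force'])
d=grab('scene','scene7'); c=cloud(d,255,170,330,250).reshape(-1,3); im=d['img'][170:250,255:330].reshape(-1,3).astype(int)
m=(c[:,2]>9)&(c[:,1]>-56)&(c[:,1]<40)&(abs(c[:,0])<110)&(im.min(1)>110)&(im.max(1)-im.min(1)<40)
q=c[m]; print(len(q))
for a in range(-20,100,6):
    t=q[(q[:,0]>=a)&(q[:,0]<a+6)]
    if len(t): print(a,len(t),t[:,1].min().round(),t[:,1].max().round(),t[:,2].min().round(),np.median(t[:,2]).round(),t[:,2].max().round())
E
```

```text
13.975 [ 24.3 -13.1  62. ] [0.78320448 0.59531805 6.67629073]
68
16 3 30.0 37.0 179.0 179.0 183.0
22 17 24.0 39.0 176.0 181.0 185.0
28 17 -53.0 38.0 70.0 74.0 183.0
34 19 -56.0 -25.0 69.0 71.0 82.0
40 11 -50.0 -41.0 63.0 69.0 72.0
70 1 -34.0 -34.0 9.0 9.0 9.0
```

Call:
jog_arm --series '[[[0, 0, 0], [-1, 0, 2], 0.4], [[0, 0, 0], [-5, 0, 0], 0.4], [[0, 0, 0], [-20, 0, -10], 0.4], [[0, 0, 0], [-40, 0, -30], 0.4], [[0, 0, 0], [-40, 0, -40], 0.4], [[0, 0, 0], [0, 0, -40], 0.4], [[0, 0, 0], [0, 0, 0], 0.4]]'

```text
clock: 14.9
eef_pos: [483.9, -31.3, 168.9]
tool_rot: [2.421, 1.565, 2.583]
force: [0.4, 1.0, 0.5]
width: 25.8
```

```bash
python3 - <<'E'
from h import *
s=read_state(); print(s['clock'],ef(s['eef_pos']),s['force'])
for n in ('scene','top'):
    d=grab(n,n+'8'); c=cloud(d,200,130,450,300).reshape(-1,3); im=d['img'][130:300,200:450].reshape(-1,3).astype(int)
    m=(c[:,2]>12)&(c[:,2]<60)&(abs(c[:,1]+13)<60)&(c[:,0]>-60)&(c[:,0]<130)
    q=c[m]; print(n,len(q),q.min(0),np.median(q,0),q.max(0))
    print(np.percentile(q,[3,97],axis=0).round(1))
d=np.load('top8.npz')['img']; save(d,'fin8',(285,130,405,270),4)
E
```

```text
14.9 [-98.8 -12.7 168.9] [0.4018305  1.03524949 0.5190558 ]
scene 200 [ 21.38650371 -59.91647532  12.74431999] [ 63.05378723 -42.23092104  23.82698156] [87.72600281 15.54172348 27.60882347]
[[ 26.5 -58.   13.1]
 [ 86.8  13.2  26.2]]
top 1193 [ 13.52589609 -57.66827899  12.17171129] [ 51.21503317 -15.55349831  25.17537727] [89.57808121 18.41636206 31.49899249]
[[ 16.4 -54.8  21.3]
 [ 81.3  16.4  28.8]]
```

View pics/fin8.png

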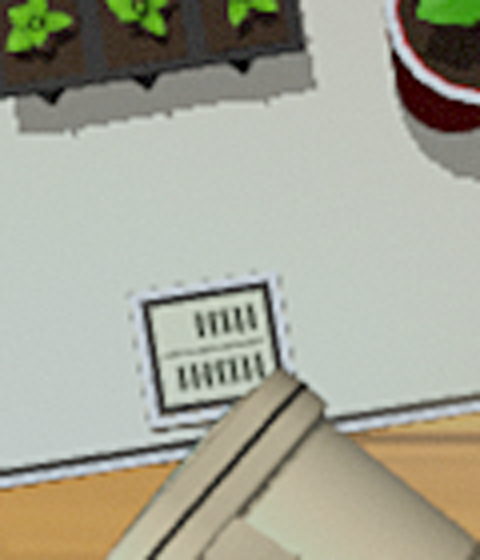

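The last picture shows the meter display up and flat on the plate, from about (135,295) to (290,425), clear of the front edge. The arm is off it. I'll do a plane-fit check and hand in.

```bash
python3 - <<'E'
from h import *
d=dict(np.load('top8.npz')); c=cloud(d,200,130,450,300).reshape(-1,3)
q=c[(c[:,2]>20)&(c[:,2]<32)&(abs(c[:,1]+18)<34)&(c[:,0]>18)&(c[:,0]<80)]
a=np.linalg.lstsq(np.c_[q[:,:2],np.ones(len(q))],q[:,2],rcond=None)[0]; print('tilt deg',np.degrees(np.hypot(*a[:2])),'mean z',q[:,2].mean())
o=dict(np.load('top0.npz'))
for n,(u,v) in dict(spray=(225,285),dib=(437,260),pot=(182,246),stack=(490,170),cupA=(228,165),cupB=(407,130)).items(): # image change near each thing
    print(n,np.abs(o['img'][v-8:v+8,u-8:u+8].astype(int)-d['img'][v-8:v+8,u-8:u+8]).mean().round(1))
print(finish_job())
E
```

```text
tilt deg 0.35748303085607097 mean z 25.414593148707397
spray 3.6
dib 3.2
pot 3.9
stack 3.9
cupA 4.5
cupB 4.8
the job is handed in; nothing more can be done
None
```

The thermometer is lying flat on the warming plate with its display up. I handed the job in at about 15 s of the 48 s allowed, and no verdict was reported.

**How it went:** I pushed the meter on its face with two fingertips until it was flush against the plate's front edge, at about 10 N. I then raised its rear by moving the tips on an arc about that edge, through upright to about 115°. From there it dropped onto its back and I took the hand away. It was never gripped.

**Last checks:**
- **Position:** by depth it spans about 14 to 83 mm in from the front edge. Its centre is about 49 mm in, where at least 32 mm is required.
- **Flatness:** its tilt is about 0.4° and its top is at 25.4 mm (26 mm expected).
- **Clearance:** the hand was well clear, with no contact force beyond sensor noise.
- **Other things:** small patches of the top view on each listed thing were nearly the same before and after. I did not measure their positions separately.

**What disagreed:**
- **Tip height:** the fingertips were about 20 mm above the reported tool point, not 25 mm below it as described. I went by the camera depth and contact instead.
- **Vertical force:** it peaked at about 46 N at the fingertips near 77°, so I eased it off. The wrist limit is 120 N; the 40 N limit is for the arm and gripper body, and only the tips were touching.

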